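# Pull the dust cap off a clamped flange bearing

## Task

Take the snug dust cap off the flange bearing in the holding jig: swing the toggle clamp over centre so that its foot holds the bearing down and the handle stays shut by itself, then hook the fork of the hand puller gently under the cap's rim, without ramming the bearing, and pull straight up until the cap pops off; never take the cap in the fingers. Stand the puller upright on the bench again with the cap on its fork or on the bench clear of the jig, and swing the clamp back fully open, leaving the bearing in its place in the jig and the loose things around undisturbed.

Things in the scene. Friction and masses are not known exactly. Their poses are not given: they have to be found in the camera images.
- jig: holding jig screwed to the bench: aluminium plate 84 x 219 x 10 mm. Origin on the bench under the axis of the bearing's neck; x across the plate (edges +-42 mm), y along it towards the clamp (edges -88, +131), z up. Four dowels at x +-22, y +-44, tops at z 25, locate the flange with about 1 mm of play. The clamp's steel bracket stands at y 70 to 122, x +-14 (feet +-28), top at z 57.
- heel (a point): front top edge, z 31 mm, of the jig's steel heel ledge (36 mm wide along x), which overhangs the bearing's far ear from y -57 to y -84 mm
- clamp_arm (a joint): hinge of the toggle clamp's arm on the bracket (axis along the jig's x, at jig y 85, z 48 mm), rad: 0 = fully open, arm raised 70 degrees, as at the start; grows as the arm comes down. The rubber foot meets the bearing at about 1.07; pressed on, it peaks near 1.2 at dead centre, then falls back (1.14 to 1.19) as it snaps to its stop, where it holds by itself. Elsewhere it stays where left.
- clamp_handle: the clamp's handle, joined to the arm and by a short link to the bracket (a four-bar toggle). Origin at its pin in the arm, which moves some 25 mm as it swings. It stands up when the clamp is open and lies level, pointing along the jig's +y away from the bearing, when shut: it turns by about 100 degrees. Stops limit both ends; shutting takes up to about 15 N at the grip.
- clamp_grip (a point): middle of the black grip at the handle's end: bar 20 mm wide along the jig's x, 16 mm deep, 54 mm long; pinched across the 20 mm it can turn between the pads. It swings in the jig's plane x = 0 through these (y, z) in mm: open (88, 116), (110, 118), (130, 117), (146, 114), (159, 109), (170, 103), (179, 94), (183, 87), (187, 77), dead centre (189, 64), shut (190, 50).
- grip_shut (a point): fixed point of the jig over the bare bench beyond the plate, jig y 190, z 54 mm: the grip's middle lies here or up to 5 mm lower when the clamp is shut; above 60 mm it has not passed over centre
- clamp_foot: black rubber foot under the end of the clamp arm, 12 mm across, 11 mm long; origin in the middle of its pressing face. Clamped, it stands on the bearing's near ear, 41 mm from the neck's axis along the jig's +y; the arm over it is then level, 14 mm wide, its spindle's top at z 67 mm.
- bearing: grey two-bolt flange bearing, loose in the jig, about 0.35 kg: rhombic flange 134 x 60 x 12 mm (long axis y), round boss 50 mm across with its flat top at z 22.5, on it a steel neck 28 mm across. Origin in the middle of the flange's underside, 10 mm above the bench; z up along the neck. Unclamped, it comes up with the cap.
- neck_top (a point): middle of the top of the bearing's neck, under the cap, 40 mm above the bearing's origin
- cap: steel dust cap snapped over the neck, 14.5 mm high, 36 mm across, with a rim 42 mm across and 3 mm thick at its lower edge. Origin in the middle of the rim's underside, z up. Seated, the rim leaves a 5.5 mm gap above the boss. A spring ring holds it with about 10 to 20 N; it pops within 5 mm of lift and clears the neck after 12 mm.
- puller: hand puller standing on the bench, 83 mm tall, 0.16 kg: flat steel fork 4 mm thick, 46 mm wide, slot 31 mm wide between two tines along +x (tapered inside at the tips) that end 20.7 mm ahead of the origin; the slot's closed end is at x -18.5. A stem (x -28 to -23) rises to a bridge at z 26 to 31, which passes over the cap. Origin under the fork, mid-slot: on the neck's axis when the fork is home.
- puller_grip (a point): where to grip the puller's upright wooden handle, 62 mm straight above the fork's origin; the handle is 24 mm along x, 14 mm along y (grip across this), from z 31 to 83
- grease_tub: red grease tub 69 mm across, 52 mm high, a bystander; origin under its middle
- tape_roll: black roll of tape 69 mm across, 19 mm high, a bystander; origin under its middle

How it is judged:
By the outcome, as a careful person would: the job done as asked, in the order asked, and still so for the second after the job is handed in, with the robot touching nothing.
It also fails if it takes over 64 s, if anything falls off the work surface, if the arm or the gripper's body presses on something with over 40 N, if the wrist force passes 120 N, or if a joint passes its speed limit or range.

## Robot

A 7-joint arm with a two-finger parallel gripper is mounted at the origin on a cart in front of the work surface, level with it; the furniture and walls round the work are solid. World frame = base frame: x ahead of the robot, y to its left, z up, the work surface at z = 0. Lengths are in m, angles in rad, forces in N, time in s.
With the tool pointing down it reaches from about 0.425 to 0.95 m from the base axis. Payload 4.7 kg.
Tool frame: the origin (TCP) lies on the centre line of the jaws, within the pads' length; the fingertips stand 19 mm ahead of it and the grasp point (between the pads) is the TCP; z points along the fingers, y is the line along which they close (so a half turn about z gives the same grasp; the last joint's range is limited). The gripper opens to 85 mm and grips with 20 to 120 N. Pads are 22 mm wide; open, the fingers measure 114 mm over their backs; the gripper's body (76 mm by 85 mm) begins 54 mm behind the grasp point. The pads swing forward as they close: fully open they stand 13 mm farther back than shut.
Start: joints at [1.313, 0.469, -0.049, 1.532, 0.024, 1.141, -0.082], TCP at [0.153, -0.657, 0.25] pointing down, gripper open.
Joint ranges: [-2.59, 2.59], [-0.33, 1.99], [-1.39, 1.29], [0.1, 2.45], [-1.04, 4.18], [0.21, 1.99], [-2.66, 2.66]. Speed limits (rad/s): [2.57, 2.57, 3.14, 3.14, 3.14, 3.14, 3.14].

## Interface

Orientations are given as a unit quaternion [w, x, y, z].
In Python, from workcell import arm gives the robot as it stands.
- The arm moves only by the shell command python3 jog.py 'ROWS' [FORCE]. ROWS is a JSON list that holds a single list of rows (three levels of brackets), with 1 to 12 rows, each of 5 numbers: the opening from 0.0 (shut) to 1.0 (fully open), then dx, dy, dz in m, then a turn about the tool's z in rad; each row shifts and turns the commanded pose from where the row before left it, along the tool's axes as they then stand; what a row does not reach is not made up. A row lasts 1/12 s, in which the tool goes at most 0.0417 m and 0.125 rad, less where a joint would pass 70% of its speed; a pose out of reach is approached as far as the arm can. The fingers move at their own pace and stop on an object; FORCE is the grip in N (left out, the last holds). Time passes only in rows, so rows that do not move let the fingers close. It prints the time, the measured TCP pose, the force, the opening and the grip force at its end. Input that does not fit is refused with a message, and nothing moves.
- arm.sense(): the state, without advancing time (a new reading comes with each control period).
- arm.capture(name): name is "scene" or "top" or "wrist"; returns the picture (420x560x3 uint8, blue, green, red); there is no depth.
- arm.camera_model(name): a dict with "fx", "fy", "cx", "cy" (pixels), "position" and "orientation" of the camera in the world; the wrist camera has in their place "hand_eye" (4x4, takes a point from camera to tool coordinates, whose origin is the TCP and whose axes are the flange's). Camera axes: x right, y down, z forward; pixel columns grow to the right and rows downward; lengths in m; the calibration is good to about 2 mm. A picture is of the moment at which its call begins: read the wrist's pose just before it. camera_model takes no time and is no camera call.
- arm.job_done(): hands the job in; it is judged then, once.
The state is a dict: "time": time; "joints": joint angles; "joint_velocities": joint speeds; "effort": joint torques, N m; "eef_pos": TCP position; "eef_rot": TCP orientation; "wrist_force": force on the tool from outside, world axes, zero at the start; "wrist_torque": the same for the moment, N m; "opening": opening from 0.0 (shut) to 1.0 (fully open); "grip_force": force on a finger pad.
Only numpy, scipy, OpenCV 4.12 (cv2) and the standard library are available. Lean on these libraries where they do the work, as an engineer would, in place of code of your own. Each camera call takes 0.05 s, during which the arm holds its last target. There are 200 camera calls.

## Working session

There is one attempt and no reset: what is moved stays moved. The work goes in short steps, Python scripts to look and compute and a shell command to move; the robot and the scene stay as the last step left them, time stands still between calls to the robot, and variables do not carry over. Pictures are saved under pics/ and viewed, at most 10 in all, crops included, and the job is handed in when it is done.

```bash
ls; mkdir -p pics; python3 - <<'E'
from workcell import arm
import cv2
s=arm.sense(); print({k:s[k] for k in('time','eef_pos','eef_rot','wrist_force','opening')})
for n in('scene','top'):
    cv2.imwrite(f'pics/{n}0.png',arm.capture(n)); print(n,arm.camera_model(n))
print(arm.camera_model('wrist'))
E
```

```text
jog.py
pics
workcell.py
{'time': 0.0, 'eef_pos': array([ 0.15297459, -0.65685594,  0.2492352 ]), 'eef_rot': array([-9.94591704e-04,  9.93458576e-01,  1.14188629e-01, -1.61428839e-04]), 'wrist_force': array([-1.01761903,  0.38969182, -0.26368572]), 'opening': 0.9980919092198268}
scene {'fx': 535.5696674941134, 'fy': 535.5696674941134, 'cx': 279.2472377140092, 'cy': 206.69276471534505, 'position': array([ 0.20195583, -0.44612759,  0.86228261]), 'orientation': array([-0.35203877,  0.88571141, -0.28503134,  0.10169136])}
top {'fx': 520.9024208158534, 'fy': 520.9024208158534, 'cx': 277.44855052157993, 'cy': 205.85440400931648, 'position': array([0.48955035, 0.16615533, 1.40768123]), 'orientation': array([-0.03471602,  0.71296129, -0.6995945 ,  0.03238103])}
{'fx': 314.66736017350337, 'fy': 314.66736017350337, 'cx': 277.3123587411816, 'cy': 211.57068066526455, 'hand_eye': array([[-5.92993735e-04, -9.55339812e-01, -2.95508869e-01,
         7.58009032e-02],
       [ 9.99999333e-01, -8.59477064e-04,  7.71886538e-04,
         4.10350497e-04],
       [-9.91397035e-04, -2.95508214e-01,  9.55339685e-01,
        -1.23975953e-01],
       [ 0.00000000e+00,  0.00000000e+00,  0.00000000e+00,
         1.00000000e+00]])}
```

View pics/scene0.png

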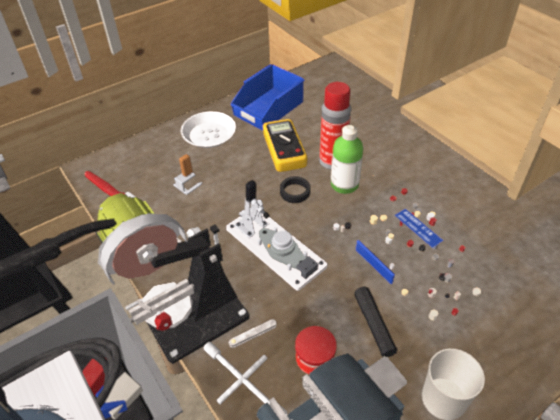

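View pics/top0.png

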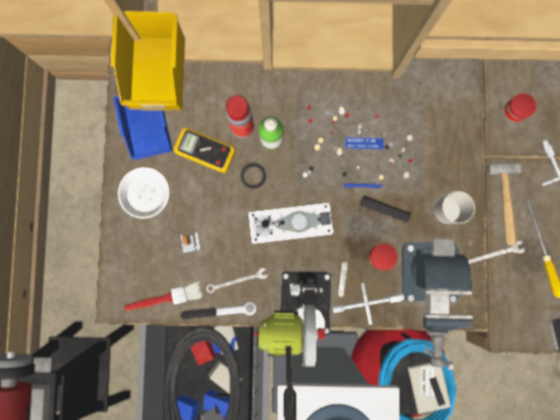

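```bash
cat > h.py <<'E'
import numpy as np, cv2
from workcell import arm
from scipy.spatial.transform import Rotation as R
def rot(q): return R.from_quat([q[1],q[2],q[3],q[0]])
def cam(n,s=None):
    m=arm.camera_model(n)
    if n!='wrist': return m,np.array(m['position']),rot(m['orientation']).as_matrix()
    T=np.eye(4); T[:3,:3]=rot(s['eef_rot']).as_matrix(); T[:3,3]=s['eef_pos']; T=T@m['hand_eye']
    return m,T[:3,3],T[:3,:3]
def pt(c,u,v,z):
    m,p,M=c; d=M@[(u-m['cx'])/m['fx'],(v-m['cy'])/m['fy'],1]
    return p+d*(z-p[2])/d[2]
def proj(c,X):
    m,p,M=c; q=(np.atleast_2d(X)-p)@M
    return np.c_[q[:,0]/q[:,2]*m['fx']+m['cx'],q[:,1]/q[:,2]*m['fy']+m['cy']]
E
python3 - <<'E'
from h import *
s=cv2.imread('pics/scene0.png'); t=cv2.imread('pics/top0.png')
a=cv2.resize(s[145:295,165:335],None,fx=4,fy=4,interpolation=2)
cv2.imwrite('pics/c1.png',a)
a=cv2.resize(t[190:260,175:345],None,fx=4.7,fy=4.7,interpolation=2)
cv2.imwrite('pics/c2.png',a)
c=cam('top')
for n,u,v,z in[('puller',187,242,.03),('jig c',300,222,.0),('tub',384,257,.052),('tape',254,175,.019)]: print(n,pt(c,u,v,z))
E
```

```text
puller [0.52032621 0.4089173  0.03      ]
jig c [0.58079049 0.11023031 0.        ]
tub [ 0.49078349 -0.10646265  0.052     ]
tape [0.70399806 0.23674383 0.019     ]
```

View pics/c1.png

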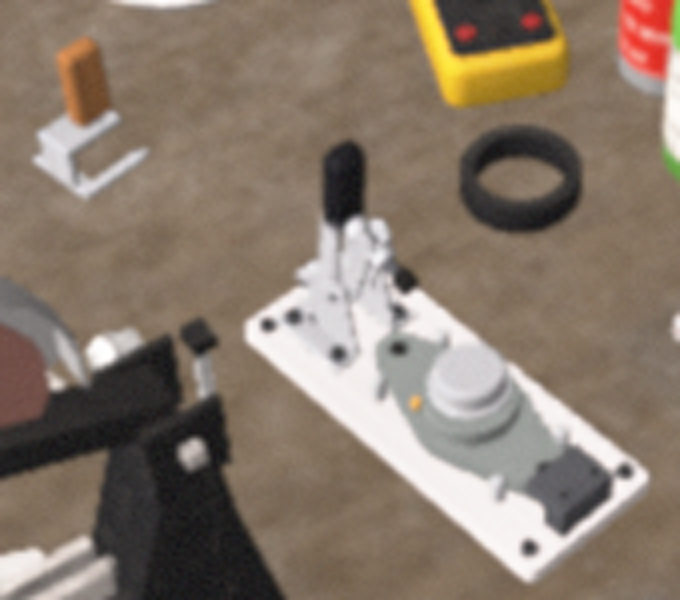

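View pics/c2.png

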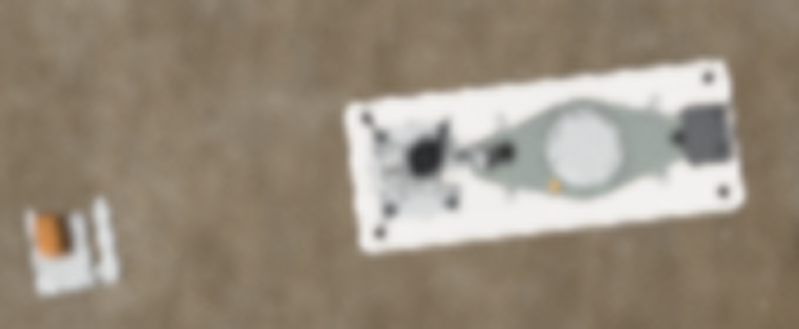

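```bash
python3 - <<'E'
from h import *
np.set_printoptions(precision=4,suppress=True)
t=cam('top'); s=cam('scene')
print('base,tcp top',proj(t,[[0,0,0],[0,0,.4],[.153,-.657,.25],[.49,0,.25],[.3,.1,.2]]))
print('base,tcp scene',proj(s,[[0,0,.4],[.153,-.657,.25],[.5,-.15,.0]]))
def tri(a,b):
    A=[];B=[]
    for c,(u,v) in((t,a),(s,b)):
        m,p,M=c; d=M@[(u-m['cx'])/m['fx'],(v-m['cy'])/m['fy'],1]; d/=np.linalg.norm(d)
        P=np.eye(3)-np.outer(d,d); A.append(P);B.append(P@p)
    return np.linalg.lstsq(np.vstack(A),np.hstack(B),rcond=None)[0]
T=lambda x,y:(175+x/4.7-.5,190+y/4.7-.5); S=lambda x,y:(165+x/4-.4,145+y/4-.4)
print('cap top',tri(T(583,150),S(470,372)))
print('grip top',tri(T(425,158),S(345,155)))
print('handle top',tri(T(48,234),S(82,46)))
print('saw disc-end',tri((282,333),(122,215)))
for z in(0,.0325,.01):
  print('plate corners',[pt(t,*T(x,y),.01) for x,y in((348,103),(362,253),(743,208),(727,62))]); break
E
```

```text
base,tcp top [[339.0623 445.8057]
 [364.201  525.0826]
 [659.5152 420.4163]
 [353.8392 256.6974]
 [306.2366 339.7762]]
base,tcp scene [[-151.087   352.2006]
 [ 441.9576 1179.3392]
 [ 332.3786  373.4957]]
cap top [0.5813 0.1147 0.0457]
grip top [0.5697 0.2003 0.1351]
handle top [0.5276 0.4052 0.0815]
saw disc-end [0.3174 0.157  0.2489]
plate corners [array([0.6061, 0.2496, 0.01  ]), array([0.5205, 0.2395, 0.01  ]), array([0.5502, 0.0228, 0.01  ]), array([0.6338, 0.0327, 0.01  ])]
```

```bash
cat >> h.py <<'E'
def delta(p,yaw=None):
    """tool-axes shift to world point p (turn applied last) and the turn about tool z"""
    s=arm.sense(); r=rot(s['eef_rot']).as_matrix(); d=r.T@(np.array(p)-s['eef_pos'])
    y=np.arctan2(r[1,0],r[0,0]); print('t',round(s['time'],2),'pos',s['eef_pos'].round(4),'yaw',round(y,4),'tilt',r[2].round(4),'d',d.round(4),'turn',None if yaw is None else round(y-yaw,4),'F',s['wrist_force'].round(1))
E
python3 jog.py '[[[1,0.02,-0.012,-0.01,0.1],[1,0.036,-0.022,-0.01,0],[1,0.035,-0.021,-0.008,0],[1,0.035,-0.021,-0.008,0],[1,0.035,-0.021,-0.008,0],[1,0.035,-0.021,-0.008,0],[1,0.035,-0.021,-0.008,0],[1,0.035,-0.021,-0.008,0],[1,0.035,-0.021,-0.008,0],[1,0.035,-0.021,-0.008,0],[1,0.02,-0.03,0,0],[1,0,-0.035,0,0]]]'
python3 -c "
from h import *
delta([.6,.26,.25],.128)"
```

```text
time: 1.1
eef_pos: [0.4735, -0.3433, 0.3333]
eef_rot: [-0.001, 0.998, 0.067, 0.001]
wrist_force: [0.3, 0.7, 0.2]
opening: 1.003
grip_force: 0.0
t 1.1 pos [ 0.4735 -0.3433  0.3333] yaw 0.1337 tilt [ 2.7e-03 -9.0e-04 -1.0e+00] d [ 0.2056 -0.5809  0.0844] turn 0.0057 F [0.3 0.7 0.2]
```

```bash
python3 jog.py '[[[1,0.012,-0.034,0,0],[1,0.013,-0.037,0,0],[1,0.013,-0.037,0,0],[1,0.013,-0.037,0,0],[1,0.013,-0.037,0,0],[1,0.013,-0.037,0,0],[1,0.013,-0.037,0.005,0],[1,0.013,-0.037,0.005,0],[1,0.013,-0.037,0.005,0],[1,0.013,-0.037,0.005,0],[1,0.013,-0.037,0.005,0],[1,0.013,-0.037,0.005,0]]]' >/dev/null
python3 jog.py '[[[1,0.012,-0.034,0.01,0],[1,0.012,-0.034,0.01,0],[1,0.012,-0.034,0.01,0],[1,0.012,-0.03,0.01,0],[1,0,-0.01,0.01,0],[1,0,0,0,0],[1,0,0,0,0]]]'
python3 - <<'E'
from h import *
delta([.6,.26,.25],.128)
s=arm.sense(); im=arm.capture('wrist'); cv2.imwrite('pics/w1.png',im); np.save('s1.npy',s)
cv2.imwrite('pics/w1b.png',cv2.resize(im[60:400],(800,486),interpolation=2))
E
```

```text
time: 2.68
eef_pos: [0.5949, 0.2573, 0.2528]
eef_rot: [0.001, 0.998, 0.065, -0.001]
wrist_force: [0.6, -1.0, 0.4]
opening: 0.997
grip_force: 0.0
t 2.68 pos [0.5949 0.2573 0.2528] yaw 0.1294 tilt [-0.0024  0.0017 -1.    ] d [ 0.0054 -0.002   0.0028] turn 0.0014 F [ 0.6 -1.   0.4]
```

View pics/w1b.png

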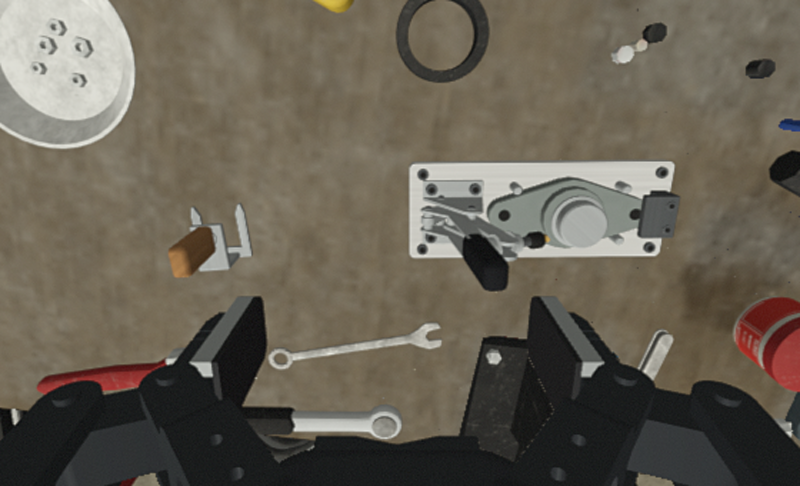

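```bash
python3 - <<'E'
import cv2,numpy as np
im=cv2.imread('pics/w1.png'); o=np.zeros((600,800,3),np.uint8)
o[:336]=cv2.resize(im[166:250,280:480],(800,336),interpolation=2)
o[340:600,:400]=cv2.resize(im[195:260,110:210],(400,260),interpolation=2)
cv2.imwrite('pics/w1c.png',o)
E
```

```text
(no output)
```

View pics/w1c.png

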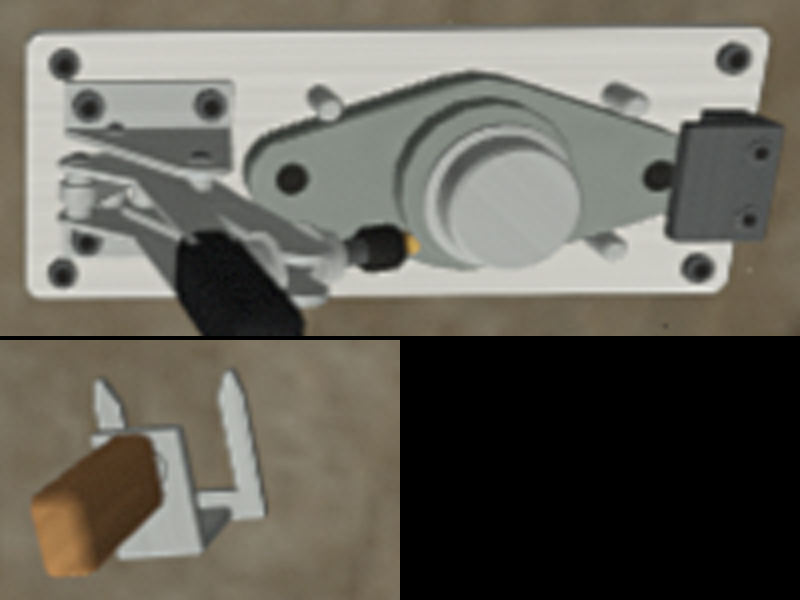

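```bash
python3 - <<'E'
from h import *
from scipy.optimize import least_squares
np.set_printoptions(precision=4,suppress=True)
s=np.load('s1.npy',allow_pickle=True).item(); c=cam('wrist',s)
J=lambda x,y:(280+(x+.5)/4-.5,166+(y+.5)/4-.5); P=lambda x,y:(110+(x+.5)/4-.5,195+(y-340+.5)/4-.5)
q=np.array([pt(c,*J(*a),.01) for a in((28,33),(769,28),(727,294),(27,297))])[:,:2]
m=np.array([(.042,.131),(.042,-.088),(-.042,-.088),(-.042,.131)])
def tf(p,m): C,S=np.cos(p[2]),np.sin(p[2]); return m@np.array([[C,S],[-S,C]])+p[:2]
r=least_squares(lambda p:(tf(p,m)-q).ravel(),[.58,.115,.128]); print('jig',r.x,r.fun*1e3)
for z in(.0425,.0525):print('cap',pt(c,*J(516,202),z), 'R',np.linalg.norm(pt(c,*J(581,202),z)-pt(c,*J(452,202),z)))
for n,a,z in[('tipL',(100,380),.004),('tipR',(230,371),.004),('rearR',(266,515),.004),('rearR',(264,488),.004),('outR',(242,395),.004),
 ('brFL',(92,432),.031),('brFR',(180,428),.031),('brRR',(203,552),.031),('brRL',(120,558),.031),('hT1',(33,498),.083),('hT2',(53,576),.083),('hT3',(92,573),.083),('tub',0,0)]:
  if n!='tub':print(n,pt(c,*P(*a),z))
# predicted puller outlines for check
E
```

```text
jig [0.5807 0.111  0.1352] [-0.011   0.0605  0.1311 -0.8901  0.1892  0.9207 -0.3093 -0.0911]
cap [0.5807 0.1063 0.0425] R 0.03611436612590328
cap [0.5834 0.1111 0.0525] R 0.03503336908851961
tipL [0.5418 0.4263 0.004 ]
tipR [0.5498 0.3867 0.004 ]
rearR [0.5035 0.3742 0.004 ]
rearR [0.5126 0.3751 0.004 ]
outR [0.5426 0.3829 0.004 ]
brFL [0.5351 0.4171 0.031 ]
brFR [0.5395 0.3919 0.031 ]
brRR [0.5013 0.3846 0.031 ]
brRL [0.4962 0.4091 0.031 ]
hT1 [0.5361 0.4092 0.083 ]
hT2 [0.5152 0.4046 0.083 ]
hT3 [0.5173 0.3948 0.083 ]
```

```bash
python3 - <<'E'
from h import *
print(arm.sense()['joints'].round(2))
delta([.5688,.1982,.21],.1352+np.pi/2)
E
```

```text
[-0.13  0.47 -0.48  1.58  0.23  1.16 -2.11]
t 2.73 pos [0.5958 0.2561 0.2537] yaw 0.1272 tilt [-6.0e-04  1.9e-03 -1.0e+00] d [-0.0341  0.054   0.0438] turn -1.5788 F [ 0.7  0.  -0.1]
```

```bash
python3 jog.py '[[[0.6,-0.03,0.01,0,-0.124],[0.6,0,0.04,0,-0.124],[0.6,0,0,0,-0.124],[0.6,0,0,0,-0.124],[0.6,0,0,0,-0.124],[0.6,0,0,0,-0.124],[0.6,0,0,0,-0.124],[0.6,0,0,0,-0.124],[0.6,0,0,0,-0.124],[0.6,0,0,0,-0.124],[0.6,0,0,0,-0.124],[0.6,0,0,0,-0.124]]]' 40 >/dev/null; python3 jog.py '[[[0.6,0,0,0,-0.09],[0.6,0,0,0,0],[0.6,0,0,0,0],[0.6,0,0,0,0]]]'; python3 - <<'E'
from h import *
print(arm.sense()['joints'].round(2))
delta([.5688,.1982,.116],.1352+np.pi/2)
E
```

```text
time: 4.07
eef_pos: [0.5775, 0.2041, 0.2544]
eef_rot: [0.001, 0.659, 0.752, -0.0]
wrist_force: [-0.1, 0.4, 0.5]
opening: 0.599
grip_force: 0.0
[ 0.18  0.49 -0.83  1.65  0.39  1.17 -0.61]
t 4.07 pos [0.5775 0.2041 0.2544] yaw 1.7026 tilt [-1.1e-03  9.0e-04 -1.0e+00] d [-0.0045 -0.0095  0.1384] turn -0.0034 F [-0.1  0.4  0.5]
```

```bash
python3 jog.py '[[[0.6,-0.0045,-0.0095,0.01,0],[0.6,0,0,0.03,0],[0.6,0,0,0.035,0],[0.6,0,0,0.03,0],[0.6,0,0,0.02,0],[0.6,0,0,0.0134,0],[0.6,0,0,0,0],[0.6,0,0,0,0]]]'; python3 - <<'E'
from h import *
delta([.5688,.1982,.116],.1352+np.pi/2)
s=arm.sense(); im=arm.capture('wrist'); cv2.imwrite('pics/w2.png',im)
E
```

```text
time: 4.73
eef_pos: [0.5685, 0.1999, 0.1159]
eef_rot: [0.0, 0.658, 0.753, 0.0]
wrist_force: [1.1, -0.2, 0.9]
opening: 0.6
grip_force: 0.0
t 4.73 pos [0.5685 0.1999 0.1159] yaw 1.7061 tilt [-1.e-04  3.e-04 -1.e+00] d [-0.0017  0.     -0.0001] turn 0.0001 F [ 1.1 -0.2  0.9]
```

View pics/w2.png

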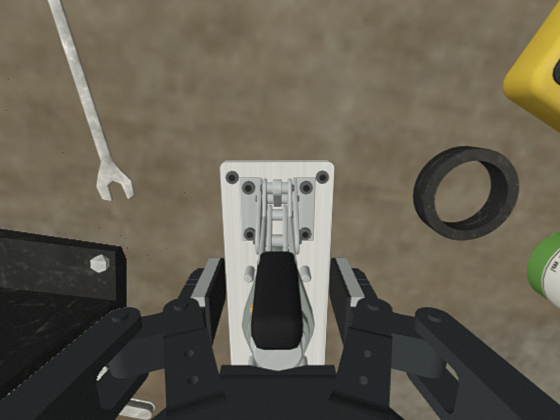

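```bash
python3 jog.py '[[[0.1,0,0,0,0],[0.1,0,0,0,0],[0.1,0,0,0,0],[0.1,0,0,0,0],[0.1,0,0,0,0],[0.1,0,0,0,0]]]' 40;  python3 - <<'E'
from h import *
P=np.array([(88,116),(110,118),(130,117),(146,114),(159,109),(170,103),(179,94),(183,87),(187,77),(189,64),(190,50)])
print(np.diff(P,axis=0)); delta([.5688,.1982,.116],.1352+np.pi/2)
E
```

```text
time: 5.28
eef_pos: [0.5682, 0.2001, 0.117]
eef_rot: [0.0, 0.657, 0.754, 0.0]
wrist_force: [-2.7, -1.2, 6.2]
opening: 0.229
grip_force: 39.9
[[ 22   2]
 [ 20  -1]
 [ 16  -3]
 [ 13  -5]
 [ 11  -6]
 [  9  -9]
 [  4  -7]
 [  4 -10]
 [  2 -13]
 [  1 -14]]
t 5.28 pos [0.5682 0.2001 0.117 ] yaw 1.7068 tilt [-5.e-04  9.e-04 -1.e+00] d [-0.002   0.0003  0.001 ] turn 0.0009 F [-2.7 -1.2  6.2]
```

```bash
python3 jog.py '[[[0.1,0.011,0,-0.0015,0],[0.1,0.011,0,-0.0005,0],[0.1,0.010,0,0,0],[0.1,0.010,0,0.001,0],[0.1,0.008,0,0.0012,0],[0.1,0.008,0,0.0018,0],[0.1,0.0065,0,0.0023,0],[0.1,0.0065,0,0.0027,0],[0.1,0.0055,0,0.0029,0],[0.1,0.0055,0,0.0031,0],[0.1,0,0,0,0]]]'; python3 -c "
from h import *
delta([.5807-.1348*.17,.111+.9909*.17,.103],.1352+np.pi/2)"
```

```text
time: 6.2
eef_pos: [0.5571, 0.2802, 0.103]
eef_rot: [0.001, 0.657, 0.754, -0.001]
wrist_force: [-2.2, -1.7, 3.7]
opening: 0.229
grip_force: 40.4
t 6.2 pos [0.5571 0.2802 0.103 ] yaw 1.7072 tilt [-3.2e-03 -2.0e-04 -1.0e+00] d [-0.0008  0.0006 -0.    ] turn 0.0012 F [-2.2 -1.7  3.7]
```

```bash
python3 jog.py '[[[0.1,0.0045,0,0.004,0],[0.1,0.0045,0,0.005,0],[0.1,0.002,0,0.0035,0],[0.1,0.002,0,0.0035,0],[0.1,0.002,0,0.005,0],[0.1,0.002,0,0.005,0],[0.1,0.001,0,0.006,0],[0.1,0.001,0,0.007,0],[0.1,0.0005,0,0.007,0],[0.1,0.0005,0,0.007,0],[0.1,0,0,0.002,0],[0.1,0,0,0,0]]]'; python3 -c "
from h import *
delta([.5807-.1348*.19,.111+.9909*.19,.050],.1352+np.pi/2)"
```

```text
time: 7.2
eef_pos: [0.5537, 0.3042, 0.0484]
eef_rot: [-0.002, 0.657, 0.754, 0.002]
wrist_force: [-3.5, 5.9, 0.7]
opening: 0.227
grip_force: 39.3
t 7.2 pos [0.5537 0.3042 0.0484] yaw 1.7085 tilt [ 0.0055  0.0013 -1.    ] d [-0.0051  0.0007 -0.0017] turn 0.0025 F [-3.5  5.9  0.7]
```

```bash
python3 jog.py '[[[0.5,0,0,0,0],[0.5,0,0,0,0],[0.5,0,0,0,0],[0.5,0,0,-0.01,0],[0.5,0,0,-0.03,0],[0.5,0,0,-0.04,0],[0.5,0,0,-0.04,0],[0.5,0,0,-0.02,0],[0.5,0,0,0,0.1],[0.5,0,0,0,0.12],[0.5,0,0,0,0.12],[0.5,0,0,0,0.12]]]' >/dev/null; python3 jog.py '[[[0.5,0,0,0,0.124],[0.5,0,0,0,0.124],[0.5,0,0,0,0.124],[0.5,0,0,0,0.124],[0.5,0,0,0,0.124],[0.5,0,0,0,0.124],[0.5,0,0,0,0.124],[0.5,0,0,0,0.124],[0.5,0,0,0,0.06],[0.5,0,0,0,0],[0.5,0,0,0,0]]]'
python3 - <<'E'
from h import *
print(arm.sense()['joints'].round(2))
delta([.526,.402,.062],.2)
E
```

```text
time: 9.12
eef_pos: [0.5545, 0.3008, 0.1882]
eef_rot: [-0.0, 0.995, 0.098, 0.0]
wrist_force: [0.2, -0.7, -0.2]
opening: 0.501
grip_force: 0.0
[-0.25  0.49 -0.44  1.69  0.24  1.01 -2.14]
t 9.12 pos [0.5545 0.3008 0.1882] yaw 0.1965 tilt [ 8.e-04 -0.e+00 -1.e+00] d [-0.0083 -0.1048  0.1262] turn -0.0035 F [ 0.2 -0.7 -0.2]
```

```bash
python3 - <<'E'
from h import *
s=arm.sense(); im=arm.capture('wrist'); cv2.imwrite('pics/w3.png',im); np.save('s3.npy',s)
cv2.imwrite('pics/w3b.png',cv2.resize(im[110:380],(800,386),interpolation=2))
E
```

```text
(no output)
```

View pics/w3b.png

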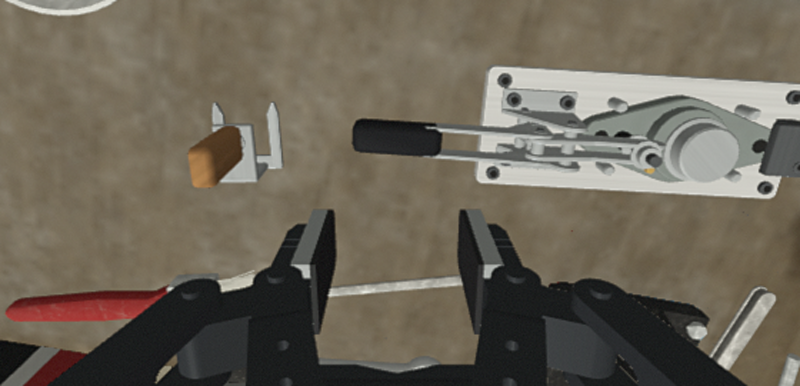

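```bash
python3 - <<'E'
from h import *
np.set_printoptions(precision=4,suppress=True)
s=np.load('s3.npy',allow_pickle=True).item(); c=cam('wrist',s)
P=lambda x,y:(x*.7-.15,110+y*.7-.15)
for n,a,z in[('tipL',(216,103),.004),('tipR',(272,102),.004),('rearR',(282,168),.004),('outR',(277,108),.004),('brFR',(253,124),.031),('brRR',(258,180),.031),('cap',(703,152),.0525),('grip',(396,136),.058),('J1',(489,66),.01),('J2',(477,183),.01),('J3',(779,198),.01),]: print(n,pt(c,*P(*a),z))
E
```

```text
tipL [0.5415 0.4258 0.004 ]
tipR [0.5498 0.3876 0.004 ]
rearR [0.5025 0.3748 0.004 ]
outR [0.5462 0.3836 0.004 ]
brFR [0.5399 0.3916 0.031 ]
brRR [0.5019 0.3843 0.031 ]
cap [0.5823 0.1157 0.0525]
grip [0.5575 0.301  0.058 ]
J1 [0.6038 0.2469 0.01  ]
J2 [0.5208 0.2341 0.01  ]
J3 [0.5523 0.0147 0.01  ]
```

```bash
python3 jog.py '[[[0.5,-0.003,-0.03,0,0],[0.5,-0.003,-0.035,0,0],[0.5,-0.002,-0.03,0.01,0],[0.5,0,-0.01,0.025,0],[0.5,0,0,0.03,0],[0.5,0,0,0.03,0],[0.5,0,0,0.02,0],[0.5,0,0,0.011,0],[0.5,0,0,0,0],[0.5,0,0,0,0]]]' 60;python3 - <<'E'
from h import *
delta([.526,.402,.062],.2)
s=arm.sense(); im=arm.capture('wrist'); cv2.imwrite('pics/w4.png',im); np.save('s4.npy',s)
E
```

```text
time: 10.0
eef_pos: [0.5265, 0.4025, 0.0618]
eef_rot: [-0.0, 0.995, 0.097, -0.0]
wrist_force: [0.7, -0.4, 1.1]
opening: 0.498
grip_force: 0.0
t 10.0 pos [0.5265 0.4025 0.0618] yaw 0.1951 tilt [ 0.e+00 -4.e-04 -1.e+00] d [-0.0006  0.0004 -0.0002] turn -0.0049 F [ 0.7 -0.4  1.1]
```

View pics/w4.png

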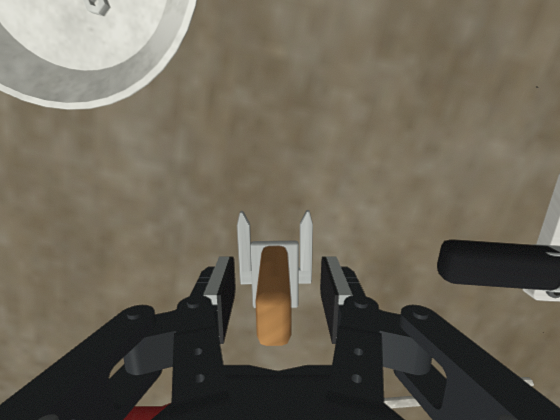

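```bash
python3 jog.py '[[[0.05,0,0,0,0],[0.05,0,0,0,0],[0.05,0,0,0,0],[0.05,0,0,0,0],[0.05,0,0,0,0],[0.05,0,0,0,0]]]' 80;python3 - <<'E'
from h import *
np.set_printoptions(precision=4,suppress=True)
s=np.load('s4.npy',allow_pickle=True).item(); c=cam('wrist',s)
a,b=pt(c,243,213,.004),pt(c,307,212,.004); print(a,b)
r=rot(s['eef_rot']).as_matrix(); print((r.T@((a+b)/2-s['eef_pos'])),np.arctan2(a[1]-b[1],a[0]-b[0])-np.pi/2)
delta([.526,.402,.062],.2)
arm_im=arm.capture('wrist'); cv2.imwrite('pics/w5.png',arm_im)
E
```

```text
time: 10.55
eef_pos: [0.5271, 0.4031, 0.0632]
eef_rot: [-0.001, 0.995, 0.097, 0.001]
wrist_force: [-0.5, -0.2, 6.9]
opening: 0.146
grip_force: 78.8
[0.5409 0.426  0.004 ] [0.549  0.3881 0.004 ]
[ 0.019  -0.0009  0.0578] 0.21065583842403335
t 10.55 pos [0.5271 0.4031 0.0632] yaw 0.1948 tilt [ 0.0028 -0.0011 -1.    ] d [-0.0013  0.0008  0.0012] turn -0.0052 F [-0.5 -0.2  6.9]
```

```bash
python3 - <<'E'
from h import *
np.set_printoptions(precision=4,suppress=True)
t=cam('top')
for z in(0,.1,.2):print(z,[pt(t,u,v,z)[:2].round(3) for u,v in((306,272),(306,283),(308,300))])
m=arm.camera_model('scene')
d=cam('scene')
print([pt(d,215,235,z).round(3) for z in(0,.1,.15,.2)])
delta([.5193,.104,.17],.1352)
E
```

```text
0 [array([0.447, 0.092]), array([0.418, 0.092]), array([0.373, 0.086])]
0.1 [array([0.45 , 0.097]), array([0.423, 0.097]), array([0.381, 0.091])]
0.2 [array([0.453, 0.103]), array([0.428, 0.102]), array([0.389, 0.097])]
[array([0.495, 0.234, 0.   ]), array([0.461, 0.155, 0.1  ]), array([0.444, 0.116, 0.15 ]), array([0.427, 0.076, 0.2  ])]
t 10.6 pos [0.5271 0.4031 0.0632] yaw 0.1948 tilt [ 0.0027 -0.001  -1.    ] d [-0.0653  0.2918 -0.1073] turn 0.0596 F [-0.1  0.   6.6]
```

```bash
python3 jog.py '[[[0.05,0,0,-0.01,0],[0.05,0,0,-0.02,0],[0.05,0,0,-0.03,0],[0.05,0,0.01,-0.03,0],[0.05,-0.005,0.03,-0.017,0],[0.05,-0.008,0.036,0,0],[0.05,-0.008,0.036,0,0],[0.05,-0.008,0.036,0,0],[0.05,-0.008,0.036,0,0],[0.05,-0.008,0.036,0,0],[0.05,-0.008,0.036,0,0],[0.05,-0.004,0.02,0,0.03]]]' >/dev/null; python3 jog.py '[[[0.05,-0.002,0.01,0,0.03],[0.05,0,0,0,0],[0.05,0,0,0,0],[0.05,0,0,0,0]]]'; python3 - <<'E'
from h import *
delta([.529,.1055,.0964],.1352)
E
```

```text
time: 11.93
eef_pos: [0.5233, 0.1128, 0.1688]
eef_rot: [-0.001, 0.998, 0.069, 0.0]
wrist_force: [0.2, 0.9, -1.0]
opening: 0.156
grip_force: 78.2
t 11.93 pos [0.5233 0.1128 0.1688] yaw 0.1384 tilt [ 6.0e-04 -1.4e-03 -1.0e+00] d [0.0046 0.0082 0.0724] turn 0.0032 F [ 0.2  0.9 -1. ]
```

```bash
python3 jog.py '[[[0.05,0.0046,0.0082,0,0.0032],[0.05,0,0,0.015,0],[0.05,0,0,0.02,0],[0.05,0,0,0.02,0],[0.05,0,0,0.012,0],[0.05,0,0,0.0054,0],[0.05,0,0,0,0],[0.05,0,0,0,0]]]'; python3 - <<'E'
from h import *
delta([.529,.1055,.0964],.1352)
s=arm.sense(); im=arm.capture('wrist'); cv2.imwrite('pics/w6.png',im); np.save('s6.npy',s)
cv2.imwrite('pics/w6b.png',cv2.resize(im[130:310,170:390],(733,600),interpolation=2))
E
```

```text
time: 12.6
eef_pos: [0.5296, 0.1034, 0.0965]
eef_rot: [-0.0, 0.998, 0.066, 0.0]
wrist_force: [0.5, -0.5, -1.0]
opening: 0.154
grip_force: 78.2
t 12.6 pos [0.5296 0.1034 0.0965] yaw 0.1324 tilt [ 7.e-04 -2.e-04 -1.e+00] d [-0.0003 -0.0022  0.0001] turn -0.0028 F [ 0.5 -0.5 -1. ]
```

View pics/w6b.png

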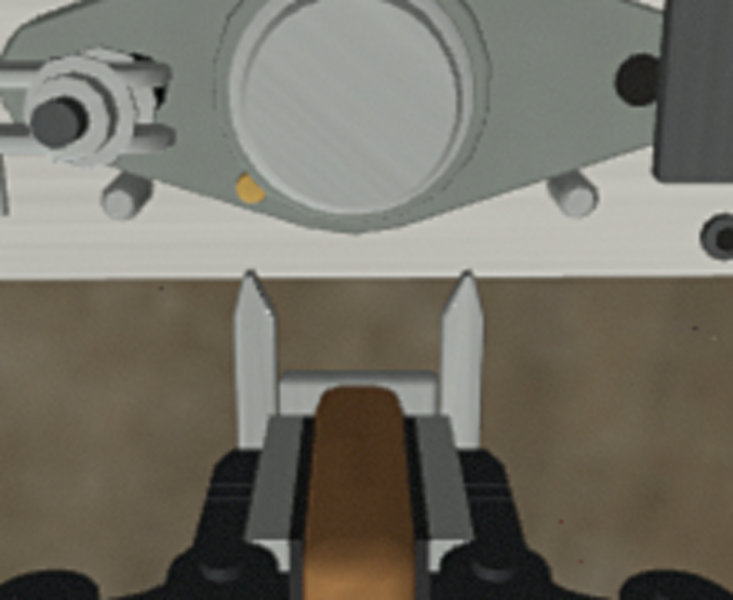

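```bash
python3 - <<'E'
from h import *
np.set_printoptions(precision=4,suppress=True)
s=np.load('s6.npy',allow_pickle=True).item(); c=cam('wrist',s); r=rot(s['eef_rot']).as_matrix()
Q=lambda x,y:(170+(x+.5)/3.3333-.5,130+(y+.5)/3.3333-.5)
f=lambda a,z:1e3*(r.T@(pt(c,*Q(*a),z)-s['eef_pos']))
zf=.0372
for n,a,z in[('tL',(250,272),zf),('tR',(467,272),zf),('oL',(237,400),zf),('oR',(482,400),zf),('iL',(276,350),zf),('iR',(442,350),zf),('capL',(245,90),.0525),('capR',(463,90),.0525),('rimL',(228,90),.041),('rimR',(474,90),.041),('rimBot',(351,213),.041),('edgeL',(10,279),.01),('edgeR',(720,275),.01),('bossL',(216,110),.0325),('bossR',(491,110),.0325)]: print(n,f(a,z))
E
```

```text
tL [ 19.3976 -19.3766  59.2729]
tR [19.3651 20.2927 59.2639]
oL [ -6.0347 -22.6389  59.2571]
oR [-6.0776 23.9007 59.2465]
iL [  4.1273 -14.9888  59.262 ]
iR [ 4.1    16.0696 59.2549]
capL [ 54.3881 -17.5779  43.9953]
capR [54.3643 17.0918 43.9875]
rimL [ 52.9214 -21.6956  55.4953]
rimR [52.8928 20.1053 55.4858]
rimBot [31.4143 -0.8572 55.4766]
edgeL [  9.5223 -72.8287  86.4786]
edgeR [10.2806 76.447  86.4453]
bossL [ 48.2835 -25.0212  63.9931]
bossR [48.249  24.1954 63.9819]
```

```bash
python3 jog.py '[[[0.05,0.004,-0.001,0,0],[0.05,0.004,0,0,0],[0.05,0.003,0,0,0],[0.05,0.003,0,0,0],[0.05,0.002,0,0,0],[0.05,0.002,0,0,0],[0.05,0.002,0,0,0],[0.05,0.002,0,0,0],[0.05,0,0,0,0],[0.05,0,0,0,0]]]'; python3 - <<'E'
from h import *
s0=np.load('s6.npy',allow_pickle=True).item(); r=rot(s0['eef_rot']).as_matrix()
delta(s0['eef_pos']+r@[.0525,-.001,0])
E
```

```text
time: 13.48
eef_pos: [0.5508, 0.1067, 0.096]
eef_rot: [0.0, 0.998, 0.066, -0.0]
wrist_force: [-0.1, -0.5, -1.6]
opening: 0.156
grip_force: 78.2
t 13.48 pos [0.5508 0.1067 0.096 ] yaw 0.1316 tilt [-1.e-04  0.e+00 -1.e+00] d [ 0.0311 -0.0005 -0.0005] turn None F [-0.1 -0.5 -1.6]
```

```bash
python3 jog.py '[[[0.05,0.002,-0.0005,-0.0004,0],[0.05,0.002,0,0,0],[0.05,0.002,0,0,0],[0.05,0.002,0,0,0],[0.05,0.002,0,0,0],[0.05,0.002,0,0,0],[0.05,0.002,0,0,0],[0.05,0,0,0,0]]]'; python3 - <<'E'
from h import *
s0=np.load('s6.npy',allow_pickle=True).item(); r=rot(s0['eef_rot']).as_matrix()
delta(s0['eef_pos']+r@[.0525,-.001,0])
E
```

```text
time: 14.15
eef_pos: [0.5651, 0.1091, 0.0966]
eef_rot: [-0.0, 0.998, 0.066, 0.0]
wrist_force: [0.5, 1.3, -1.7]
opening: 0.15
grip_force: 78.2
t 14.15 pos [0.5651 0.1091 0.0966] yaw 0.1315 tilt [ 6.e-04 -0.e+00 -1.e+00] d [ 0.0165 -0.      0.0001] turn None F [ 0.5  1.3 -1.7]
```

```bash
python3 jog.py '[[[0.05,0.002,0,0,0],[0.05,0.002,0,0,0],[0.05,0.002,0,0,0],[0.05,0.002,0,0,0],[0.05,0.002,0,0,0],[0.05,0.002,0,0,0],[0.05,0.002,0,0,0],[0.05,0.0015,0,0,0],[0.05,0,0,0,0],[0.05,0,0,0,0]]]'; python3 - <<'E'
from h import *
s0=np.load('s6.npy',allow_pickle=True).item(); r=rot(s0['eef_rot']).as_matrix()
delta(s0['eef_pos']+r@[.0525,-.001,0])
im=arm.capture('wrist'); cv2.imwrite('pics/w7.png',im)
E
```

```text
time: 14.98
eef_pos: [0.58, 0.1111, 0.0965]
eef_rot: [0.0, 0.998, 0.066, -0.0]
wrist_force: [-0.1, 0.5, -1.8]
opening: 0.15
grip_force: 78.2
t 14.98 pos [0.58   0.1111 0.0965] yaw 0.1316 tilt [-0.e+00  1.e-04 -1.e+00] d [ 0.0015 -0.     -0.    ] turn None F [-0.1  0.5 -1.8]
```

```bash
python3 jog.py '[[[0.05,0.0015,0,0,0],[0.05,0,0,0,0],[0.05,0,0,-0.001,0],[0.05,0,0,-0.001,0],[0.05,0,0,-0.001,0],[0.05,0,0,0,0]]]';python3 jog.py '[[[0.05,0,0,-0.001,0],[0.05,0,0,-0.001,0],[0.05,0,0,-0.001,0],[0.05,0,0,-0.001,0],[0.05,0,0,0,0]]]'
```

```text
time: 15.53
eef_pos: [0.581, 0.1112, 0.0987]
eef_rot: [-0.0, 0.998, 0.066, -0.0]
wrist_force: [0.8, 0.5, -9.5]
opening: 0.154
grip_force: 77.9
time: 15.95
eef_pos: [0.5822, 0.1114, 0.1048]
eef_rot: [0.0, 0.998, 0.066, 0.001]
wrist_force: [-0.9, 0.4, -1.9]
opening: 0.152
grip_force: 79.5
```

```bash
python3 jog.py '[[[0.05,0,0,-0.003,0],[0.05,0,0,-0.005,0],[0.05,0,0,-0.007,0],[0.05,0,0,-0.01,0],[0.05,0,0,-0.01,0],[0.05,0,0,-0.012,0],[0.05,0,0,-0.012,0],[0.05,0,0,-0.012,0],[0.05,0,0,-0.01,0],[0.05,0,0,-0.005,0],[0.05,0,0,0,0]]]'; python3 - <<'E'
from h import *
im=arm.capture('wrist'); cv2.imwrite('pics/w8.png',im); im0=cv2.imread('pics/w7.png')
# cap stays fixed in the hand's picture if it came along
a=im[130:330,180:380].astype(int); b=im0[130:330,180:380].astype(int)
d=np.abs(a-b).max(2).reshape(20,10,20,10).mean((1,3)).astype(int); print('\n'.join(' '.join(f'{v:3d}' for v in r) for r in d))
delta([.526+.0015,.402,.0642],.2)
E
```

```text
time: 16.87
eef_pos: [0.5822, 0.1115, 0.1913]
eef_rot: [-0.0, 0.998, 0.066, 0.002]
wrist_force: [0.8, 0.2, -1.0]
opening: 0.152
grip_force: 79.5
 10  12  10   7  10  11   7   3  10   7   9   9   5  14  10   5   5   9  10  10
  7   9  11   9  12  10  11   7   9   7   8   7   3   6   3   4   7  12  14   9
 65  64  67  66  69  64  71  69  73  79  77  73  74  80  78  82  84  71  59   7
 88  88  84  81  81  80  80  79  89 103  98  80  78  80  78  77  77  46  59  51
 25  87  34   9  19  51  48  66  82  75  76  73  56  46  39   9  11  30  53 112
 73  82  32  34  64  68  60  65  65  63  60  69  61  61  67  68 103 124 118 110
 78  40  44  60  79  67  48  32  51  55  62  27  33  52  64  71  50 113 117 113
 61  50  58  63  58  39  17  33  43  75  56  39  22  10  14  27  51  80  96  82
 60  41  43  53  50  41  19  18  42  45  44  28  17  17  37  58  45  50  36  29
 54 107  78 131  89  65  16  34  22  23  22  31  24  41  68  78  75  79  62  30
 66 106  61  84  87  59  13  17   9   8   9  13  23  36  59  60  60  95  50  29
 70  59  55  54  38  42  10   9   9   7   7   8  14  26  40  43  46  55  37  25
 39  68  65  55  37  42  12   7   6   5   5   7   7  33  55  43  73 113  44  25
103  40  77  80  87  86  12   6   5   5   5   5   6  45 104  88  95 109 105  85
 95  92  91  86  82  32   4   6   5   5   5   5   6   4  69  87  88  85  86  78
  4   6   5   9   7   4   5   6   5   5   5   5   6   4   6   7   4   4   6   8
 33   4   5  13   9   4   5   7   6   7   6   6   6   4   5   9   5   3   9  17
  4   5   6   6   4   4   3   4   8   8   8   6   4   4   4   6   7   5   6   8
  4   4   4   4   4   4   4   4   8   8   8   6   4   4   4   4   4   4   4   4
  4   4   4   4   4   3   4   4   8   8   8   5   4   4   4   4   4   4   4   4
t 16.92 pos [0.5816 0.1113 0.1902] yaw 0.1316 tilt [ 1.2e-03  1.0e-04 -1.0e+00] d [-0.0157 -0.2953  0.1259] turn -0.0684 F [-0.1 -1.6 -1.8]
```

```bash
python3 - <<'E'
from h import *
m=arm.camera_model('wrist'); T=np.linalg.inv(m['hand_eye'])
def pr(X): q=np.c_[X,np.ones(len(X))]@T.T; return np.c_[q[:,0]/q[:,2]*m['fx']+m['cx'],q[:,1]/q[:,2]*m['fy']+m['cy']]
th=np.linspace(0,2*np.pi,9)[:-1]
for nm,R_,z in(('top',.018,.0447),('rim',.021,.0592)):print(nm,pr(np.c_[-.0013+R_*np.cos(th),R_*np.sin(th),0*th+z]).round(0).astype(int).tolist())
for n in('w7','w8'):
    g=cv2.cvtColor(cv2.imread(f'pics/{n}.png'),6)[150:270,200:360]; g=cv2.resize(g,(20,15),interpolation=3)
    print(n);print('\n'.join(' '.join(f'{v:3d}' for v in r) for r in g))
E
```

```text
top [[276, 223], [299, 232], [307, 252], [298, 272], [277, 280], [255, 272], [246, 252], [254, 232]]
rim [[276, 211], [301, 220], [310, 243], [300, 264], [277, 273], [253, 264], [243, 243], [252, 220]]
w7
106 105 104 106 110 104 106 107 100  93  98 101 106 101  97  98  97  93  95  98
104 104 104 105 107 103 104 105  99  96 100 102 104 101  97  99 100  98  98 101
183 183 184 184 184 184 184 185 185 186 186 187 188 189 190 191 191 192 193 193
197 197 197 197 197 197 197 197 197 197 198 198 198 198 199 199 199 199 200 199
198 198 197 197 197 197 192 155 127 117 124 142 182 197 196 196 197 193 197 197
171  99 185 192 155 118  99 115 122 116 122 127 109 113 140 179 190  98 169 200
175 122 117 100 116 129 122 100 106 116 110 101 111 133 130 112 109 137 158 198
102 120 133 133 133 124 114 130 138 142 139 130 121 113 132 132 131 130 115 110
135 135 135 133 134 150 131 134 104  95  99 122 135 151 134 133 134 133 132 134
120  78  70 133 132 161 137 124 156 166 162 134 114 163 142 134 135 134 130  67
117 108  51 119 132 166 143 169 168 167 167 169 144 145 139 134 134 134 125  49
140 119 105 119
[... 807 characters left out ...]
 127 140 127 149  63 106 136 140 141 142 142  84  86  92  89
122 135 149 125 156 129 142 141 130  79  93 151 139 136 143 143 155  90  92  80
140 192 184 154 163 162 134 150 133 120 127 143 139 160 151 161 208 139 138 136
197 205 205 201 197 173 155 113 139 154 147 114 135 176 190 200 208 208 153 140
182 180 179 179 177 176 140 173 177 176 177 177 130 164 170 174 174 173 160 153
114 110 108 110 108 173 163 140 139 139 142 144 151 153 123 109 107 106 100 102
120 117 111 108 106 169 176 178  94  62  67 155 168 162 119 109 109 105 102 103
114 116 115 115 111 165 119  73  61  61  64  56  98 160 113 107 110 104 102 101
108 110 112 112  88  77  96  58  66  63  63  45  92  91  66 107 112 107 105 105
```

```bash
python3 jog.py '[[[0.05,-0.0005,-0.006,0,0],[0.05,-0.001,-0.015,0,0],[0.05,-0.0015,-0.025,0,0],[0.05,-0.0015,-0.03,0,0],[0.05,-0.0015,-0.03,0,0],[0.05,-0.0015,-0.03,0,0],[0.05,-0.0015,-0.03,0,0],[0.05,-0.0015,-0.03,0,0],[0.05,-0.0015,-0.03,0,0],[0.05,-0.0015,-0.025,0,0],[0.05,-0.0015,-0.02,0,-0.03],[0.05,-0.001,-0.015,0,-0.03]]]'>/dev/null; python3 jog.py '[[[0.05,0,-0.006,0,0],[0.05,0,-0.003,0,0],[0.05,0,0,0.01,0],[0.05,0,0,0.02,0],[0.05,0,0,0.025,0],[0.05,0,0,0.02,0],[0.05,0,0,0.015,0],[0.05,0,0,0.01,0],[0.05,0,0,0,0],[0.05,0,0,0,0]]]';  python3 - <<'E'
from h import *
delta([.526+.0015,.402,.0637],.2)
E
```

```text
time: 18.75
eef_pos: [0.5264, 0.4003, 0.0891]
eef_rot: [0.0, 0.995, 0.095, -0.0]
wrist_force: [-0.8, -0.3, -1.6]
opening: 0.154
grip_force: 79.6
t 18.75 pos [0.5264 0.4003 0.0891] yaw 0.19 tilt [-6.e-04  9.e-04 -1.e+00] d [ 0.0015 -0.0015  0.0254] turn -0.01 F [-0.8 -0.3 -1.6]
```

```bash
python3 jog.py '[[[0.05,0,0,0.008,0],[0.05,0,0,0.008,0],[0.05,0,0,0.005,0],[0.05,0,0,0.003,0],[0.05,0,0,0.001,0],[0.05,0,0,0,0],[0.05,0,0,0,0]]]'; python3 jog.py '[[[0.05,0,0,0.0006,0],[0.05,0,0,0,0],[0.05,0,0,0,0]]]'
```

```text
time: 19.33
eef_pos: [0.526, 0.4016, 0.0647]
eef_rot: [-0.0, 0.995, 0.096, 0.0]
wrist_force: [-0.9, -0.1, -1.6]
opening: 0.151
grip_force: 79.6
time: 19.58
eef_pos: [0.526, 0.4015, 0.0641]
eef_rot: [-0.0, 0.995, 0.096, 0.0]
wrist_force: [-0.1, 0.5, -1.3]
opening: 0.153
grip_force: 79.6
```

```bash
python3 jog.py '[[[0.05,0,0,0.0005,0],[0.05,0,0,0.0005,0],[0.05,0,0,0.0002,0],[0.05,0,0,0,0]]]'; python3 jog.py '[[[0.25,0,0,0,0],[0.35,0,0,0,0],[0.5,0,0,0,0],[0.5,0,0,0,0],[0.5,0,0,0,0],[0.5,0,0,-0.01,0],[0.5,0,0,-0.025,0],[0.5,0,0,-0.04,0],[0.5,0,0,-0.04,0],[0.5,0,0,-0.02,0],[0.5,0,0,0,0],[0.5,0,0,0,0]]]'; python3 - <<'E'
from h import *
im=arm.capture('wrist'); cv2.imwrite('pics/w9.png',im); np.save('s9.npy',arm.sense())
g=cv2.cvtColor(im,6)[210:330,200:360]; g=cv2.resize(g,(20,15),interpolation=3)
print('\n'.join(' '.join(f'{v:3d}' for v in r) for r in g))
print(proj(cam('wrist',arm.sense()),[[.526,.4016,.0185],[.526,.4016,.083],[.546,.4056,.004]]))
delta([.5542,.301,.12],.1352+np.pi/2)
E
```

```text
time: 19.92
eef_pos: [0.526, 0.4015, 0.0633]
eef_rot: [0.0, 0.995, 0.096, 0.0]
wrist_force: [-1.1, -1.8, 1.9]
opening: 0.15
grip_force: 80.3
time: 20.92
eef_pos: [0.5264, 0.402, 0.2002]
eef_rot: [-0.001, 0.995, 0.096, 0.002]
wrist_force: [-0.8, -0.8, -1.0]
opening: 0.501
grip_force: 0.0
113 111 115 112 110 115 113 167 157 129 115 168 142 116 117 116 108 102 100 102
109 108 119 114 110 109 109 118 151 133 117 146 126 119 116 112 110 105 103 100
106 104 111 110 108 108 106 113 119 119 119 124 117 113 108 104 111 103 101 107
107 107 108 107 110 111 113 112 113 111 113 110 104 106 102 106 113 108 104 109
110 109 108 109 110 110 114 115 113 110 113 111 105 105 103 106 109 109 108 105
113 112 109 104 106 107 108 108 114 113 115 112 107 107 107  96 101 106 109 107
109 113  93  55  87 109 109 109 115 115 117 116 113 110 108  43  88 101 107 108
 68  54  90  31  86 114 107 108 118 120 117 116 114 110 107  37  70  79  43  98
 30  76  78  20  82 118 113 111 113 120 117 118 117 111 104  36  49  90  42  55
 40  90  55  20  77 119 118 118 121 131 124 116 114 109 107  33  30  88  67  31
 61 121  41  20  74 107 142 160 177 182 132 112 106 110 108  36  30  93  98  28
 26 105  58  20 161 165 184 186 188 188 135 107 140 127 156  70  35 118  34  33
 27  26  42  38 205 182 177 184 189 188 143 103 140 136 128  74  36  36  27  30
 27  26  41  81 200 187 172 179 185 186 144 109 109 104 110  91  38  36  27  27
 26  26  42 117 187 180 124 125 127 129 115 112 110 111 108 105  40  32  26  26
[[276.31242881 193.95106378]
 [276.15622446 213.4831364 ]
 [276.19261357 171.03654255]]
t 20.97 pos [0.5258 0.4012 0.1982] yaw 0.1916 tilt [ 6.e-04  1.e-04 -1.e+00] d [0.0088 0.1038 0.0782] turn -1.5144 F [-0.  -0.4 -1.1]
```

```bash
python3 - <<'E'
import cv2
im=cv2.imread('pics/w9.png')[150:240,220:332]
g=cv2.resize(cv2.cvtColor(im,6),(28,22),interpolation=3); h=cv2.resize(im,(28,22),interpolation=3).astype(int)
for a,b in zip(g,h): print(' '.join('BRN' if q[2]-q[0]>50 else f'{v:3d}' for v,q in zip(a,b)))
E
python3 jog.py '[[[0.6,0.004,0.03,0,-0.1],[0.6,0.004,0.03,0,-0.12],[0.6,0.01,0.02,0,-0.12],[0.6,0.01,0.02,0,-0.124],[0.6,0,0,0,-0.124],[0.6,0,0,0,-0.124],[0.6,0,0,0,-0.124],[0.6,0,0,0,-0.124],[0.6,0,0,0,-0.124],[0.6,0,0,0,-0.124],[0.6,0,0,0,-0.124],[0.6,0,0,0,-0.124]]]' 40 >/dev/null; python3 jog.py '[[[0.6,0,0,0,-0.08],[0.6,0,0,0,0],[0.6,0,0,0,0],[0.6,0,0,0,0]]]'; python3 -c "
from h import *
delta([.5542,.301,.055],.1352+np.pi/2)"
```

```text
107 104 104 107 107 108 103 100 100 104 107 107 104 106 106 106 107 113 117 118 119 117 113 111 112 114 116 115
113 108 103 103 103 107 104 101 104 108 108 106 103 105 106 106 108 114 119 120 120 115 110 113 115 113 115 116
114 111 105 102 102 105 104 101 102 104 103 101 102 107 107 106 107 110 114 119 122 114 110 114 119 118 117 117
110 112 110 108 106 103 102 102 101 100 100 101 102 105 104 105 103 104 109 115 119 117 114 115 117 118 118 117
109 109 110 109 107 105 103 103 105 102 103 103 103 104 102 103 102 100 108 113 116 118 119 121 118 118 123 120
117 108 107 106 105 109 108 105 106 107 106 106 106 111 112 110 107 107 111 111 116 118 121 123 120 117 121 123
117 110 106 108 108 110 107 105 105 143 111 124 150 138 130 135 144 121 112 159 117 118 116 121 124 117 116 121
113 112 107 109 112 114 107 104 103 161 156 142 124 147 157 150 122 136 145 181 125 119 118 121 122 116 113 118
112 113 109 107 110 116 113 105 102 164 157 149 174 174 173 174 176 139 143 176 129 120 121 123 121 114 111 114
111 112 110 110 111 111 114 105 100 166 158 157 146 116 100 104 140 146 137 169 129 125 127 
[... 939 characters left out ...]
 106 105 108 111 113 146 157 BRN BRN BRN 119 159 124 123 122 118 116 115 114 110 104 110
112 111 109 108 107 109 106 103 107 113 113 111 112 118 116 118 119 123 120 118 117 115 111 108 107 104 104 111
109 108 109 111 110 111 111 110 110 111 111 108 108 112 110 110 113 116 112 109 108 110 107 105 102 101 107 113
107 105 108 109 109 111 111 115 113 111 113 113 113 112 112 113 112 110 106 103 104 106 105 105 101 102 110 113
time: 22.3
eef_pos: [0.5835, 0.3183, 0.1967]
eef_rot: [-0.0, 0.65, 0.76, -0.001]
wrist_force: [0.1, 0.2, 0.3]
opening: 0.601
grip_force: 0.0
t 22.3 pos [0.5835 0.3183 0.1967] yaw 1.7259 tilt [-7.0e-04 -1.6e-03 -1.0e+00] d [-0.0125 -0.0314  0.1418] turn 0.0199 F [0.1 0.2 0.3]
```

```bash
python3 jog.py '[[[0.6,-0.013,-0.03,0,0.02],[0.6,0,0,0,0],[0.6,0,0,0.03,0],[0.6,0,0,0.035,0],[0.6,0,0,0.035,0],[0.6,0,0,0.03,0],[0.6,0,0,0.012,0],[0.6,0,0,0,0],[0.6,0,0,0,0]]]' 40; python3 -c "
from h import *
delta([.5552,.3,.052],.1352+np.pi/2)"
```

```text
time: 23.05
eef_pos: [0.5565, 0.3017, 0.0562]
eef_rot: [-0.0, 0.657, 0.754, 0.0]
wrist_force: [1.0, -0.4, -0.2]
opening: 0.6
grip_force: 0.0
t 23.05 pos [0.5565 0.3017 0.0562] yaw 1.7075 tilt [ 4.e-04  3.e-04 -1.e+00] d [-0.0015 -0.0015  0.0042] turn 0.0015 F [ 1.  -0.4 -0.2]
```

```bash
python3 jog.py '[[[0.6,-0.0015,-0.001,0.005,0],[0.1,0,0,0,0],[0.1,0,0,0,0],[0.1,0,0,0,0],[0.1,0,0,0,0],[0.1,0,0,0,0],[0.1,0,0,0,0]]]' 50; python3 jog.py '[[[0.1,0,0,-0.005,0],[0.1,-0.0005,0,-0.005,0],[0.1,-0.0005,0,-0.005,0],[0.1,-0.001,0,-0.006,0],[0.1,-0.001,0,-0.006,0],[0.1,-0.002,0,-0.005,0],[0.1,-0.002,0,-0.005,0],[0.1,-0.002,0,-0.0035,0],[0.1,-0.002,0,-0.0035,0],[0.1,-0.0045,0,-0.005,0],[0.1,-0.0045,0,-0.004,0],[0.1,0,0,0,0]]]'
```

```text
time: 23.63
eef_pos: [0.5545, 0.2996, 0.0515]
eef_rot: [-0.0, 0.657, 0.754, -0.001]
wrist_force: [-5.5, -1.2, 6.9]
opening: 0.223
grip_force: 53.3
time: 24.63
eef_pos: [0.5574, 0.2792, 0.1038]
eef_rot: [-0.001, 0.657, 0.754, -0.001]
wrist_force: [-6.5, 0.4, -12.7]
opening: 0.22
grip_force: 49.9
```

```bash
python3 jog.py '[[[0.1,-0.0055,0,-0.002,0],[0.1,-0.0055,0,-0.0025,0],[0.1,-0.0065,0,-0.0025,0],[0.1,-0.0065,0,-0.0023,0],[0.1,-0.008,0,-0.0018,0],[0.1,-0.008,0,-0.0012,0],[0.1,-0.010,0,-0.001,0],[0.1,-0.010,0,0,0],[0.1,-0.011,0,0.0005,0],[0.1,-0.011,0,0.0015,0],[0.1,0,0,0,0],[0.1,0,0,0,0]]]';python3 -c "
from h import *
delta([.5807-.1348*.088,.111+.9909*.088,.116],.1352+np.pi/2)"
```

```text
time: 25.63
eef_pos: [0.5684, 0.2003, 0.1169]
eef_rot: [-0.001, 0.656, 0.754, 0.001]
wrist_force: [-8.9, 2.9, -4.3]
opening: 0.216
grip_force: 49.1
t 25.63 pos [0.5684 0.2003 0.1169] yaw 1.7094 tilt [ 2.2e-03  1.0e-04 -1.0e+00] d [-0.0021  0.0002  0.0008] turn 0.0034 F [-8.9  2.9 -4.3]
```

```bash
python3 jog.py '[[[0.1,-0.002,0,0,0],[0.1,-0.002,0,0,0],[0.1,-0.002,0,0,0],[0.1,0,0,0,0]]]';python3 -c "
from h import *
delta([.5807-.1348*.088,.111+.9909*.088,.116],.1352+np.pi/2)"
```

```text
time: 25.97
eef_pos: [0.5688, 0.1965, 0.1163]
eef_rot: [-0.002, 0.656, 0.755, 0.002]
wrist_force: [-7.0, 8.3, -9.4]
opening: 0.218
grip_force: 49.0
t 25.97 pos [0.5688 0.1965 0.1163] yaw 1.7101 tilt [ 6.1e-03  5.0e-04 -1.0e+00] d [0.0016 0.0002 0.0003] turn 0.0041 F [-7.   8.3 -9.4]
```

```bash
python3 jog.py '[[[0.1,-0.002,0,0.001,0],[0.1,-0.001,0,0,0],[0.1,0,0,0,0],[0.3,0,0,0,0],[0.6,0,0,0,0],[0.6,0,0,0,0],[0.6,0,0,0,0],[0.6,0,0,0,0],[0.6,0,0,-0.01,0],[0.6,0,0,-0.03,0],[0.6,0,0,-0.04,0],[0.6,0,0,-0.04,0]]]'; python3 jog.py '[[[0.6,0.03,0,-0.02,0],[0.6,0.04,0,0,0],[0.6,0.04,0,0,0],[0.6,0.02,0,0,0],[0.6,0,0,0,0],[0.6,0,0,0,0]]]'
python3 - <<'E'
from h import *
np.set_printoptions(precision=4,suppress=True)
a=cv2.imread('pics/scene0.png').astype(int); im=arm.capture('scene'); cv2.imwrite('pics/scene9.png',im)
b=arm.capture('top'); cv2.imwrite('pics/top9.png',b)
d=np.abs(im-a).max(2); 
# grip region & bystanders: changed-pixel counts, scene view
for n,(u0,u1,v0,v1) in dict(grip=(240,262,175,205),jig=(230,330,205,285),tape=(275,315,175,205),tub=(290,340,320,375),puller=(165,205,150,195)).items(): print(n,(d[v0:v1,u0:u1]>40).sum(),(v1-v0)*(u1-u0))
c=d[145:295,165:335].reshape(15,10,17,10).mean((1,3)).astype(int); print(c)
delta([0,0,0])
E
```

```text
time: 26.97
eef_pos: [0.5702, 0.1893, 0.2355]
eef_rot: [-0.0, 0.657, 0.754, -0.001]
wrist_force: [1.2, -0.0, 0.8]
opening: 0.602
grip_force: 0.0
time: 27.47
eef_pos: [0.5523, 0.3198, 0.2548]
eef_rot: [0.0, 0.656, 0.755, 0.0]
wrist_force: [0.4, -1.0, 0.4]
opening: 0.6
grip_force: 0.0
grip 293 660
jig 249 8000
tape 0 1200
tub 0 2750
puller 125 1800
[[ 2  2  4  2  2  2  2  2  2  2  3  3  3  3  3  3  3]
 [ 2  8  6  2  2  2  2  2  3  2  2  3  3  3  2  2  2]
 [ 2  4  8  3  3  3  2  2  3  2  2  3  2  3  2  2  2]
 [ 4 12 59 18  2  2  2 29 52  6  3  2  3  3  2  2  2]
 [ 3 13 32  8  2  2  2 34 48 15  2  2  2  2  3  2  2]
 [ 3  3  4  2  2  3  2 25 63 24  2  2  3  3  2  2  2]
 [ 2  3  2  2  2  2  3 13 20 32  8  2  3  3  2  2  2]
 [ 2  2  2  2  3  2  2  3  4  8 28  3  2  2  2  2  3]
 [ 2  3  2  3  3  2  2  2  2  2  3 11  9  2  2  2  3]
 [ 2  3  3  3  3  2  2  2  2  2 19 65 26  3  2  2  2]
 [ 3  3  4  3  3  3  2  2  2  1  5 23  9  3  2  3  2]
 [ 3  3  3  3  3  3  2  3  3  2  2  2  2  3  2  2  2]
 [ 2  3  3  3  4  4  2  2  2  3  2  1  1  2  3  2  2]
 [ 2  2  3  3  4  4  3  2  2  2  2  2  1  2  2  2  3]
 [ 2  3  3  3  4  4  4  2  2  2  2  2  2  2  2  2  2]]
t 27.57 pos [0.5537 0.3169 0.2541] yaw 1.7058 tilt [-0.0015  0.0004 -1.    ] d [-0.2391 -0.5914  0.2542] turn None F [ 0.2 -0.4  0.2]
```

```bash
python3 - <<'E'
from h import *
for n in('scene0','scene9'):
    im=cv2.imread(f'pics/{n}.png'); g=im.max(2)[170:215,235:275]; m=(g<70)
    y,x=np.nonzero(m); print(n,m.sum(),'x',x.min()+235,x.max()+235,'y',y.min()+170,y.max()+170,'mean',x.mean()+235,y.mean()+170)
    for r in range(0,45,2): print(''.join('#' if v<60 else '+' if v<110 else '.' for v in g[r]))
print(proj(cam('scene'),[[.5807-.1348*y,.111+.9909*y,z] for y,z in((.088,.116),(.098,.117),(.110,.118))]))
E
```

```text
scene0 185 x 246 268 y 181 214 mean 251.3027027027027 191.51351351351352
........................................
........................................
........................................
........................................
........................................
...............+++++....................
............++######+...................
..........++#########+..................
..........+##########+..................
..........+##########+..................
..........++#########+..................
..........+##########+..................
..........+##########+..................
...........##########+..................
...........+######++++..................
............++##+.......................
........................................
........................................
........................................
........................................
...........................+++..........
............................+++++.......
.............................####++.....
scene9 195 x 241 251 y 176 198 mean 246.17435897435897 186.5179487179487
...........
[... 319 characters left out ...]
....+#########+.......................
......+#########++......................
......+##########+......................
.......+#########+......................
.......+#########+......................
........+++#####+.......................
...........+#+..........................
...................+....................
........................................
........................................
........................................
........................................
........................................
.............................++.........
..............................++++......
[[250.45683176 191.26314988]
 [247.10451858 188.30964947]
 [243.12522228 184.86944313]]
```

```bash
python3 jog.py '[[[0,-0.03,0,0,0],[0,-0.035,0,0,0],[0,0,0,0,0],[0,0,0,0.03,0],[0,0,0,0.035,0],[0,0,0,0.035,0],[0,0,0,0.025,0],[0,0,0,0.009,0],[0,0,0,0,0],[0,0,0,0,0]]]' 40; python3 -c "
from h import *
delta([.5807-.1348*.107,.111+.9909*.107,.122],.1352+np.pi/2)"
```

```text
time: 28.4
eef_pos: [0.5627, 0.2534, 0.1209]
eef_rot: [0.0, 0.658, 0.753, 0.0]
wrist_force: [-0.3, 0.1, 0.6]
opening: -0.003
grip_force: 0.0
t 28.4 pos [0.5627 0.2534 0.1209] yaw 1.706 tilt [ 2.0e-04  1.1e-03 -1.0e+00] d [-0.0366 -0.0014 -0.0011] turn 0.0 F [-0.3  0.1  0.6]
```

```bash
python3 jog.py '[[[0,-0.008,0,0,0],[0,-0.005,0,0,0],[0,-0.005,0,0,0],[0,-0.005,0,0,0],[0,-0.004,0,0,0],[0,-0.004,0,0,0],[0,0,0,0,0]]]'; python3 jog.py '[[[0,-0.003,0,0,0],[0,-0.003,0,0,0],[0,0,0,0,0]]]'; python3 -c "
from h import *
delta([.5807-.1348*.107,.111+.9909*.107,.122],.1352+np.pi/2)"
```

```text
time: 28.98
eef_pos: [0.5665, 0.2229, 0.1205]
eef_rot: [0.0, 0.657, 0.754, 0.001]
wrist_force: [0.7, 1.2, 0.8]
opening: 0.002
grip_force: 0.5
time: 29.23
eef_pos: [0.5669, 0.2189, 0.1202]
eef_rot: [-0.001, 0.657, 0.754, 0.002]
wrist_force: [1.6, 5.2, -1.0]
opening: -0.0
grip_force: 2.6
t 29.23 pos [0.5669 0.2189 0.1202] yaw 1.7084 tilt [ 0.0035  0.0014 -1.    ] d [-0.0018 -0.0009 -0.0018] turn 0.0024 F [ 1.6  5.2 -1. ]
```

```bash
for i in 1; do python3 jog.py '[[[0,-0.002,0,0,0],[0,-0.002,0,0,0],[0,0,0,0,0]]]'; python3 jog.py '[[[0,-0.002,0,0,0],[0,-0.001,0,0,0],[0,0,0,0,0]]]'; done; python3 - <<'E'
from h import *
im=arm.capture('scene'); g=im.max(2)[170:215,235:275]
for r in range(0,45,2): print(''.join('#' if v<60 else '+' if v<110 else '.' for v in g[r]))
E
```

```text
time: 29.48
eef_pos: [0.5669, 0.2185, 0.1203]
eef_rot: [-0.003, 0.656, 0.755, 0.004]
wrist_force: [1.3, 10.9, -4.7]
opening: -0.001
grip_force: 5.3
time: 29.73
eef_pos: [0.5669, 0.2182, 0.1204]
eef_rot: [-0.004, 0.655, 0.755, 0.006]
wrist_force: [1.6, 15.6, -7.0]
opening: 0.002
grip_force: 7.4
#####+######++++#######++...............
###++++######+####+++++.................
#####++####+++####+.....................
######+######+###+......................
############+.++++......................
###########++..++++.....................
#########+.++#######+...................
####+###+...#########+..................
..++++##+..+#########+..................
...+#+##+..+#########+..................
....++##+..+#########+..................
......+++..+#########+..................
...........+#########+..................
...........+########++..................
...........+#######++...................
............+###+.......................
...............+........................
........................................
........................................
........................................
............................+...........
.............................++++.......
.............................####++.....
```

```bash
python3 jog.py '[[[0,0.008,0,0,0],[0,0.02,0,0,0],[0,0.035,0,0,0],[0,0.03,0,-0.01,0],[0,0.02,0,-0.03,0],[0,0,0,-0.04,0],[0,0,0,-0.04,0],[0,0,0,-0.02,0],[0,0,0,0,0],[0,0,0,0,0],[0,0,0,0,0]]]'; python3 - <<'E'
from h import *
im=arm.capture('scene'); a=cv2.imread('pics/scene0.png'); cv2.imwrite('pics/scene10.png',im); g=im.max(2)[170:215,235:275]
for r in range(8,45,2): print(''.join('#' if v<60 else '+' if v<110 else '.' for v in g[r]))
d=np.abs(im.astype(int)-a).max(2); print(d[145:295,165:335].reshape(15,10,17,10).mean((1,3)).astype(int))
for n,(u0,u1,v0,v1) in dict(tape=(275,315,175,205),tub=(290,340,320,375)).items(): print(n,(d[v0:v1,u0:u1]>40).sum())
E
```

```text
time: 30.7
eef_pos: [0.552, 0.3206, 0.2584]
eef_rot: [0.0, 0.657, 0.754, -0.002]
wrist_force: [-0.5, -0.2, 0.1]
opening: -0.001
grip_force: 0.0
........................................
...............++++.....................
............++######+...................
..........++#########+..................
..........+##########+..................
..........+##########+..................
..........+##########+..................
..........+##########+..................
..........+##########+..................
...........+#########+..................
...........+######+++...................
............++##+.......................
........................................
........................................
........................................
........................................
............................+...........
............................+++++.......
.............................####++.....
[[ 2  2  3  2  2  2  2  2  2  2  2  3  3  3  2  2  2]
 [ 2  7  6  2  2  2  2  2  2  2  2  3  2  3  2  2  2]
 [ 2  4  8  2  2  2  2  2  2  2  2  2  2  3  2  2  2]
 [ 4 12 58 18  2  2  2  2  3  2  2  2  3  3  2  2  2]
 [ 3 12 32  8  2  2  2  2  4  2  2  2  2  2  3  2  2]
 [ 3  2  4  2  2  2  2  2  3  2  2  2  2  3  2  2  2]
 [ 2  2  2  2  2  2  2  2  2  2  2  2  2  3  2  2  2]
 [ 2  2  2  2  2  2  2  2  2  2  2  2  2  2  2  2  2]
 [ 2  2  2  2  2  2  2  2  2  2  3 11  9  2  2  2  2]
 [ 2  2  3  3  3  2  2  2  1  2 19 65 27  3  2  2  2]
 [ 3  3  4  4  3  3  2  2  2  1  5 23  9  3  2  3  2]
 [ 3  3  3  3  3  3  2  2  2  2  1  2  2  2  2  2  2]
 [ 2  2  2  3  4  4  2  2  2  2  2  1  1  2  2  2  2]
 [ 2  2  2  3  4  4  3  2  2  2  2  2  1  2  2  2  2]
 [ 2  2  2  3  4  4  4  2  2  2  2  2  2  2  2  2  2]]
tape 0
tub 0
```

The clamp is back exactly as it stood at the start. The only other changes are the cap missing from the neck and the cap on the fork of the upright puller, so I am handing in.

```bash
python3 -c "
from workcell import arm
print(arm.job_done())"
```

```text
the job is handed in; nothing more can be done
None
```

I handed the job in at about 31 s: cap off and sitting on the fork of the upright puller, clamp fully open, with the bearing still in the jig and the tub and tape roll unmoved in the last scene picture; the verdict was not shown.

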